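# Clip the paper roll into the bakery counter's roll holder

### The job

Load the wrapping-paper roll that is on the long spring-loaded metal spindle into the empty roll holder: press its sprung end against the tall stop plate above the half cup, so that the spindle shortens, lower it between the two cups, and let go so that the spring pushes the plain end fully home in the round cup while the sprung end rests in the half cup. Leave the other roll, on its short wooden stick, where it lies.

Things in the scene. Friction and masses are not known exactly. Their poses are not given: they have to be found in the camera images.
- roll_center (a point): Centre of the paper roll to load: white cylinder, diameter 56 mm, 90 mm wide, on a metal spindle along its y axis (level; x, z may turn about it). Plain end on +y: tube, diameter 16 mm, tip 75 mm from centre. Sprung end on -y: see plunger. Lies in a cradle, axis 36 mm above the table: 100 mm square board 8 mm thick, chocks 18 mm high 30 to 42 mm either side of centre; grip the middle.
- plunger (a joint): Push-in of the spindle's sprung end (-y), m: 0 relaxed, head's tip 105 mm from the roll's centre; 0.040 fully in. Takes 3.3 N to start, 7.7 N fully in. Thin rod with a head of diameter 16 mm, coming out of the tube that ends 55 mm from the centre. Must be in more than 0.020 to pass the round cup's rim; 0.006 when seated.
- holder: Fixed steel frame; origin under its base (x +-50, y -98 to +116 mm), z up. Stop plate: face at y -80, 60 wide, top at z 150, half cup on it (open above, rim y -66). Round cup opens to -y: rim y +80, floor y +94, outer radius 20, top z 105. Both cups: inner radius 16, centred x 0, z 85. Seated roll centre: (0, +19, 77) mm, roll's +y along holder's +y.
- spare_center (a point): Centre of the other roll, to be left alone: same paper size, but on a plain wooden stick along its y axis, diameter 16 mm, tips 63 mm from the centre on both sides, no spring. Lies in a cradle like the first's; either may be nearer to the robot.

How it is judged:
By the outcome, as a careful person would: the job done as asked, in the order asked, and still so for the second after the job is handed in, with the robot touching nothing.
It also fails if it takes over 42 s, if anything falls off the work surface, if the arm or the gripper's body presses on something with over 40 N, if the wrist force passes 120 N, or if a joint passes its speed limit or range.

### The arm

A 6-joint arm with a two-finger parallel gripper is mounted at the origin on the work surface. World frame = base frame: x ahead of the robot, y to its left, z up, the work surface at z = 0. Lengths are in mm, angles in rad, forces in N, time in s.
With the tool pointing down it reaches from about 350 to 775 mm from the base axis. Payload 7.3 kg.
Tool frame: the origin (TCP) lies midway between the tips of the shut fingers; the grasp point (between the pads) lies 19 mm behind it; x points along the fingers, y is the direction in which the jaws open and shut, and the axes are right-handed (so a half turn about x gives the same grasp; the last joint's range is limited). The gripper opens to 92 mm and grips with 3 to 60 N. Pads are 19 mm wide; open, the fingers measure 130 mm over their backs; the gripper's body (75 mm by 190 mm) begins 47 mm behind the grasp point.
Start: joints at [1.142, 0.342, 1.524, -0, 1.275, -0.146], TCP at [146.484, 504.17, 226.741] pointing down, gripper open.
Joint ranges: [-2.53, 2.53], [-0.77, 2.02], [0.04, 2.7], [-1, 4.14], [0.28, 2.66], [-3.11, 3.11]. Speed limits (rad/s): [2.57, 2.57, 3.14, 3.14, 3.14, 3.14].

### API

Orientations are given as [roll, pitch, yaw] about the fixed x, y, z axes, in that order (R = Rz(yaw) Ry(pitch) Rx(roll)).
In Python, from plant import get_obs, capture, close_job gives the robot as it stands. The module is installed in compiled form; this text tells all that it offers.
- The arm moves only by the tool send_rows, never from a script. Its argument "moves" is a list of rows, each a list of 4 numbers: the shift along the tool's x, y, z in mm, then the turn about the tool's x in degrees. In form: [[tx, ty, tz, yaw], ...]. A call has 1 to 8 rows; each row shifts and turns the commanded pose from where the row before left it, along the tool's axes as they then stand; what a row does not reach is not made up. A row lasts 1/8 s, in which the tool goes at most 62.5 mm and 10.7 degrees, less where a joint would pass 70% of its speed; a pose out of reach is approached as far as the arm can. A call with a gripper value outside its range is refused whole. "hand" is the opening, from 0 (shut) to 1 (fully open), set as the call begins (left out, the last holds). The fingers move at their own pace and stop on an object; the grip force is fixed at half the most. Time passes only in rows, so rows that do not move let the fingers close. It gives the time, the measured TCP pose, the force and the opening at its end, in the units of the state.
- get_obs(): the state, without advancing time (a new reading comes with each control period).
- capture(name): name is "scene" or "top" or "wrist"; returns a dict with "image" (384x512x3 uint8, red, green, blue), "K" (3x3 intrinsics, pixels), "position" and "attitude" of the camera in the world; the wrist camera has in their place "mount" (4x4, takes a point from camera to tool coordinates, whose origin is the TCP and whose axes are the tool frame's). Camera axes: x right, y down, z forward; pixel columns grow to the right and rows downward; lengths in mm; the calibration is good to about 2 mm. A picture is of the moment at which its call begins: read the wrist's pose just before it. There is no depth.
- close_job(): hands the job in, once; it reports no verdict.
The state is a dict: "time": time; "joint_positions": joint angles; "dq": joint speeds; "tau": joint torques, N m; "tool_pos": TCP position; "tcp_rot": TCP orientation; "contact_force": force on the tool from outside, world axes, zero at the start; "moment": the same for the moment, N m; "grip_width": finger opening in mm.
Only numpy, scipy, OpenCV 4.12 (cv2) and the standard library are available. Lean on these libraries where they do the work, as an engineer would, in place of code of your own. Each camera call takes 0.05 s, during which the arm holds its last target. There are 200 camera calls.

## Working session

There is one attempt and no reset: what is moved stays moved. The work goes in short steps, Python scripts to look and compute and a tool call to move; the robot and the scene stay as the last step left them, time stands still between calls to the robot, and variables do not carry over. Pictures are saved under pics/ and viewed, about 8 in all and at most 12, crops included, and the job is handed in when it is done.

Besides the shell and the picture viewer there is one more tool, called as name(argument=value, ...) on one line, values as JSON. send_rows: Moves the arm, as the interface text tells. Its arguments: {"type":"object","properties":{"moves":{"type":"array","items":{"type":"array","items":{"type":"number"}}},"hand":{"type":"number"}},"required":["moves"]}

```bash
mkdir -p pics
python3 - <<'E'
from plant import get_obs, capture
import cv2,pickle
o=get_obs();print({k:o[k] for k in('time','tool_pos','tcp_rot','contact_force','grip_width')})
d={}
for n in('scene','top'):
    c=capture(n);d[n]=c;cv2.imwrite(f'pics/{n}0.png',c['image'][:,:,::-1]);print(n,c['K'],c['position'],c['attitude'])
pickle.dump(d,open('c0.pkl','wb'))
E
```

```text
{'time': 0.0, 'tool_pos': array([146.30359637, 503.77365855, 226.05861348]), 'tcp_rot': array([-1.70692887,  1.56926647, -1.9897073 ]), 'contact_force': array([-0.54546916,  0.59842546,  0.55452583]), 'grip_width': 91.85218085853938}
scene [[365.17428449   0.         251.33452212]
 [  0.         365.17428449 202.02883275]
 [  0.           0.           1.        ]] [ 931.44248052 -211.57912417  694.06116679] [-2.55460322  0.01220571  1.06599586]
top [[434.68687969   0.         258.26606258]
 [  0.         434.68687969 197.31062422]
 [  0.           0.           1.        ]] [452.79729684  -6.05524941 922.04443557] [-3.04724659 -0.00661681 -1.56200597]
```

View pics/scene0.png

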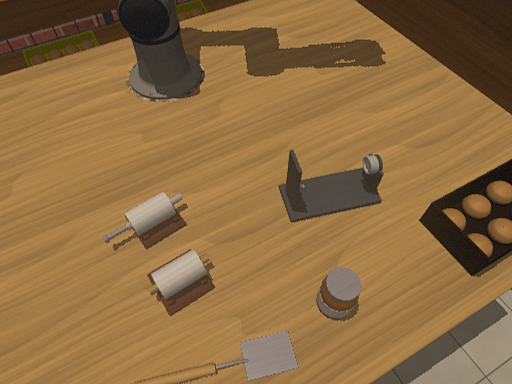

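View pics/top0.png

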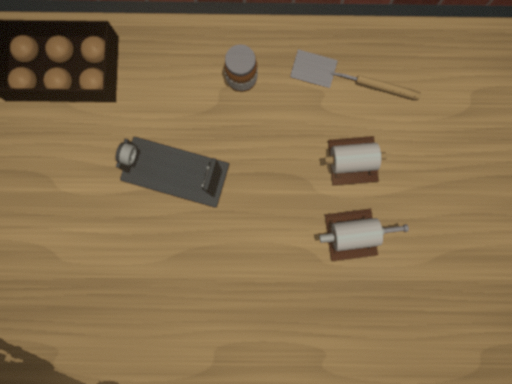

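Scene: the sprung roll is at about top (358,235), plain end left and sprung head at (405,229). The spare is at (356,158). The holder's round cup is at (127,154) and its stop plate at (213,177).

```bash
cat > h.py <<'E'
import numpy as np,cv2
from scipy.spatial.transform import Rotation as R
def ray(c,uv,z):
    """pixels -> world points on plane z"""
    d=(np.linalg.inv(c['K'])@np.c_[np.atleast_2d(uv),np.ones(len(np.atleast_2d(uv)))].T).T@c['R'].T
    p=np.array(c['position']); return p+d*((z-p[2])/d[:,2])[:,None]
def fix(c,o=None):
    if 'mount' in c:
        T=np.eye(4);T[:3,:3]=R.from_euler('xyz',o['tcp_rot']).as_matrix();T[:3,3]=o['tool_pos']
        M=T@np.array(c['mount']);c['R']=M[:3,:3];c['position']=M[:3,3]
    else: c['R']=R.from_euler('xyz',c['attitude']).as_matrix()
    return c
def proj(c,p):
    q=(np.atleast_2d(p)-c['position'])@c['R']@c['K'].T
    return q[:,:2]/q[:,2:]
E
python3 - <<'E'
import pickle;from h import *
d=pickle.load(open('c0.pkl','rb'));t=fix(d['top']);im=t['image']
hsv=cv2.cvtColor(im,cv2.COLOR_RGB2HSV)
m=((hsv[...,1]<60)&(hsv[...,2]>110)).astype(np.uint8);m=cv2.morphologyEx(m,cv2.MORPH_OPEN,np.ones((9,9)))
for k in cv2.findContours(m,0,2)[0]:
    r=cv2.minAreaRect(k);print('white',r)
    print(ray(t,r[0],45))
print('tips',ray(t,[[319.5,238.5],[405,229]],36))
m=((hsv[...,2]<75)&(hsv[...,1]<90)).astype(np.uint8);m[:,:115]=0;m[:100]=0;m[:,260:]=0;m[220:]=0
k=max(cv2.findContours(cv2.morphologyEx(m,cv2.MORPH_OPEN,np.ones((5,5))),0,2)[0],key=cv2.contourArea)
r=cv2.minAreaRect(k);b=cv2.boxPoints(r);print(r,b,ray(t,b,8))
a=cv2.resize(im[125:220,105:240],None,fx=5,fy=5,interpolation=2)
cv2.imwrite('pics/z1.png',a[:,:,::-1])
s=d['scene']['image'];cv2.imwrite('pics/z2.png',cv2.resize(s[140:230,270:395],None,fx=6,fy=6,interpolation=2)[:,:,::-1])
E
```

```text
white ((359.00091552734375, 234.17381286621094), (26.55764389038086, 47.46747970581055), 82.56858825683594)
[[ 463.19095313 -214.6240861    45.        ]]
white ((124.0, 155.5), (9.0, 8.0), 90.0)
[[618.97561217 263.66787717  45.        ]]
white ((357.42413330078125, 157.28599548339844), (26.448394775390625, 45.848045349121094), 86.42366790771484)
[[ 620.07029449 -213.44163729   45.        ]]
white ((313.86962890625, 68.26934051513672), (41.8595085144043, 28.637897491455078), 15.52410888671875)
[[ 807.44746361 -124.7988448    45.        ]]
white ((239.5, 58.5), (27.0, 27.0), 90.0)
[[826.76227155  30.63769204  45.        ]]
tips [[ 453.82840405 -136.2946042    36.        ]
 [ 474.63772229 -310.79038932   36.        ]]
((214.4324188232422, 178.0946044921875), (12.204564094543457, 34.775657653808594), 17.10272979736328) [[203.48648 192.91893]
 [213.7135  159.68108]
 [225.37836 163.27028]
 [215.15134 196.50813]] [[547.57095637 104.45589413   8.        ]
 [618.8868499   84.17837465   8.        ]
 [611.40450996  59.2435893    8.        ]
 [540.18687943  79.6931146    8.        ]]
```

View pics/z1.png

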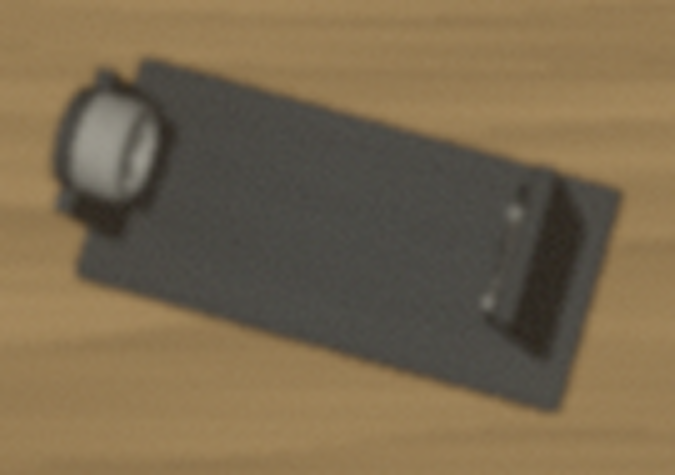

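View pics/z2.png

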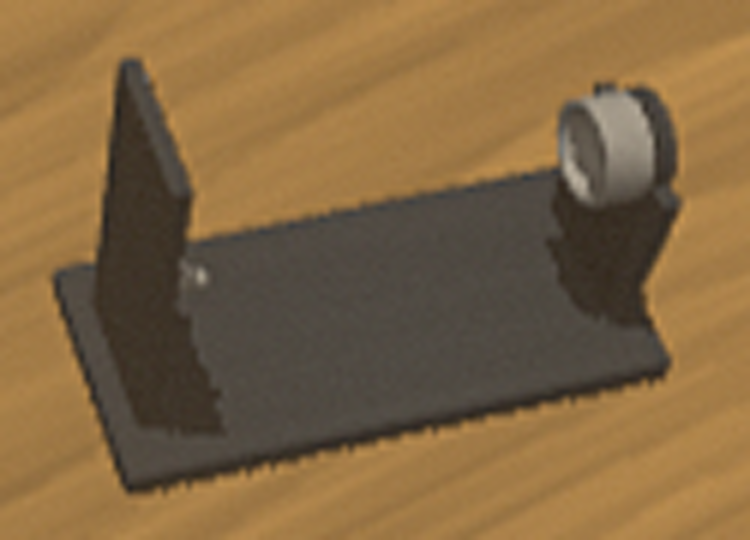

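Crop z1 shows the base corners at (145,58), (622,192), (558,412) and (78,270). The half-cup rim tips are at (515,212) and (487,302), and the round cup is at about (110,145). Crop z2 confirms the layout: plate on the left, cup on the right.

Run:
```python
import pickle;from h import *
d=pickle.load(open('c0.pkl','rb'));t=fix(d['top']);s=fix(d['scene'])
f=lambda a:np.array(a)/5+[105,125]-.4
A,B,C,D=ray(t,f([[145,58],[622,192],[558,412],[78,270]]),8)
print(np.linalg.norm(A-B),np.linalg.norm(C-D),np.linalg.norm(B-C),np.linalg.norm(A-D))
yv=(A-B+D-C);yv/=np.linalg.norm(yv);xv=np.array([yv[1],-yv[0],0])
c=(A+B+C+D)/4; o=c-9*yv; yaw=np.arctan2(-yv[0],yv[1]);print('origin',o,'yaw deg',np.degrees(yaw))
h=ray(t,f([[515,212],[487,302]]),85);print('rim tips in holder',[(xv@(p-o),yv@(p-o)) for p in h])
g=lambda a:np.array(a)/6+[270,140]-.4
S=ray(s,g([[668,370],[130,490],[55,272]]),[0][0]);print('scene corners',[(xv@(p-o),yv@(p-o)) for p in S])
H=lambda x,y,z:o*[1,1,0]+x*xv+y*yv+[0,0,z]
P=[H(0,80,105),H(0,94,105),H(20,80,85),H(-20,80,85),H(0,-80,150)+30*xv,H(-30,-80,150)]
print('proj top crop',(proj(t,P)-[105,125])*5,'\nscene crop',(proj(s,P)-[270,140])*6)
print('seat',H(0,19,77),'xv',xv,'yv',yv)
```

```text
212.10963996952978 212.29250500656173 97.4583677299783 94.97368986402515
origin [591.18007259 157.83084327   8.        ] yaw deg -15.620229180189138
rim tips in holder [(np.float64(17.956863616147483), np.float64(-67.28369677425677)), (np.float64(-18.83956702630453), np.float64(-67.03642535972081))]
scene corners [(np.float64(44.001691752313285), np.float64(120.62747393497776)), (np.float64(46.323933344497455), np.float64(-92.43786861199558)), (np.float64(-55.78527726293516), np.float64(-92.3155245474252))]
proj top crop [[122.72647269 139.51377262]
 [ 87.61252577 129.39804955]
 [153.10573934 101.0615718 ]
 [121.85893637 198.28647637]
 [536.76202652 158.38550498]
 [488.47544124 317.55738149]] 
scene crop [[588.91287598 120.84997557]
 [626.48466379 113.43292464]
 [597.42241156 200.50617307]
 [552.42995064 115.44949356]
 [188.11555845 193.06165541]
 [132.72813255  53.88305168]]
seat [596.29601    176.12912691  77.        ] xv [ 0.96306756 -0.26925986  0.        ] yv [0.26925986 0.96306756 0.        ]
```

```bash
cat >> h.py <<'E'
def rows(o,target,yaw=None,step=58,n=None):
    """rows to TCP target; yaw (deg) = heading of tool y axis, taken mod 180; prints rounded rows"""
    M=R.from_euler('xyz',o['tcp_rot']).as_matrix();p=np.array(o['tool_pos'])
    cur=np.degrees(np.arctan2(M[1,1],M[0,1]))
    dy=0 if yaw is None else (yaw-cur+90)%180-90
    a=-dy # turn about tool x (down)
    v=np.array(target)-p
    n=n or int(max(np.ceil(np.linalg.norm(v)/step),np.ceil(abs(a)/10),1))
    print('pos',p.round(1),'heading',round(cur,2),'tilt',M[2,0].round(4),'n',n)
    out=[]
    for i in range(n):
        l=M.T@(v/n); out.append([*l.round(1),round(a/n,2)])
        M=M@R.from_euler('x',a/n,degrees=True).as_matrix()
    print(out)
E
python3 - <<'E'
from plant import get_obs,capture
from h import *
o=get_obs();M=R.from_euler('xyz',o['tcp_rot']).as_matrix();print(M.round(3),o['joint_positions'])
c=capture('wrist');print(np.array(c['mount']).round(3),c['K'])
rows(o,[480,190,300],-15.6)
E
```

```text
[[-0.001  0.279  0.96 ]
 [-0.001  0.96  -0.279]
 [-1.    -0.001 -0.   ]] [ 1.14198597e+00  3.42639876e-01  1.52490510e+00 -2.65317107e-05
  1.27542121e+00 -1.45999215e-01]
[[-0.00000e+00 -2.67000e-01  9.64000e-01 -1.57215e+02]
 [ 1.00000e+00  1.00000e-03  1.00000e-03  3.07000e-01]
 [-1.00000e-03  9.64000e-01  2.67000e-01 -7.15860e+01]
 [ 0.00000e+00  0.00000e+00  0.00000e+00  1.00000e+00]] [[277.59232466   0.         259.38983395]
 [  0.         277.59232466 188.00025813]
 [  0.           0.           1.        ]]
pos [146.3 503.8 226.1] heading 73.8 tilt -1.0 n 9
[[np.float64(-8.2), np.float64(-23.1), np.float64(45.3), np.float64(9.93)], [np.float64(-8.2), np.float64(-15.0), np.float64(48.6), np.float64(9.93)], [np.float64(-8.2), np.float64(-6.4), np.float64(50.5), np.float64(9.93)], [np.float64(-8.2), np.float64(2.4), np.float64(50.8), np.float64(9.93)], [np.float64(-8.2), np.float64(11.2), np.float64(49.7), np.float64(9.93)], [np.float64(-8.2), np.float64(19.6), np.float64(47.0), np.float64(9.93)], [np.float64(-8.2), np.float64(27.4), np.float64(42.9), np.float64(9.93)], [np.float64(-8.2), np.float64(34.4), np.float64(37.5), np.float64(9.93)], [np.float64(-8.2), np.float64(40.3), np.float64(31.0), np.float64(9.93)]]
```

send_rows(moves=[[-8,-23,45,10],[-8,-15,48.5,10],[-8,-6.5,50.5,10],[-8,2.5,51,10],[-8,11,49.5,10],[-8,19.5,47,10],[-8,27.5,43,10],[-8,34.5,37.5,10]], hand=1)

```text
time: 1.15
tool_pos: [442.5, 222.7, 290.9]
tcp_rot: [-2.052, 1.571, 2.546]
contact_force: [0.9, 0.7, -0.1]
grip_width: 92.2
```

send_rows(moves=[[-8,40,31,9.5],[0,0,0,0],[0,0,0,0]])

```text
time: 1.52
tool_pos: [477.4, 189.0, 298.2]
tcp_rot: [-1.433, 1.569, 3.006]
contact_force: [0.1, 0.2, 0.2]
grip_width: 91.6
```

Run:
```python
from plant import get_obs,capture
from h import *
import pickle
o=get_obs();c=fix(capture('wrist'),o);pickle.dump(c,open('w1.pkl','wb'))
cv2.imwrite('pics/w1.png',cv2.resize(c['image'],None,fx=1.5,fy=1.5,interpolation=2)[:,:,::-1])
rows(o,[463,-215,200],7)
```

```text
pos [477.4 189.  298.2] heading -15.66 tilt -1.0 n 8
[[np.float64(12.3), np.float64(11.9), np.float64(49.1), np.float64(-2.83)], [np.float64(12.3), np.float64(9.5), np.float64(49.6), np.float64(-2.83)], [np.float64(12.3), np.float64(7.0), np.float64(50.0), np.float64(-2.83)], [np.float64(12.3), np.float64(4.5), np.float64(50.3), np.float64(-2.83)], [np.float64(12.3), np.float64(2.0), np.float64(50.5), np.float64(-2.83)], [np.float64(12.3), np.float64(-0.5), np.float64(50.5), np.float64(-2.83)], [np.float64(12.3), np.float64(-3.0), np.float64(50.4), np.float64(-2.83)], [np.float64(12.3), np.float64(-5.5), np.float64(50.2), np.float64(-2.83)]]
```

View pics/w1.png

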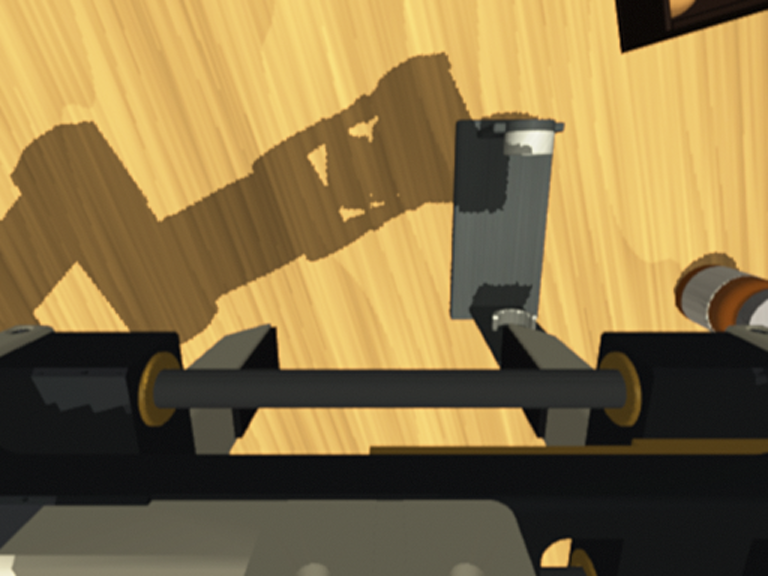

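Wrist view (1.5x): holder seen from above, with the round cup at (529,140), half cup at (514,318) and base left edge at x≈455. I'll zoom in for the fit.

Run:
```python
import pickle;from h import *
c=pickle.load(open('w1.pkl','rb'))
cv2.imwrite('pics/w1z.png',cv2.resize(c['image'][72:222,290:385],None,fx=4,fy=4,interpolation=2)[:,:,::-1])
```

```text
(no output)
```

View pics/w1z.png

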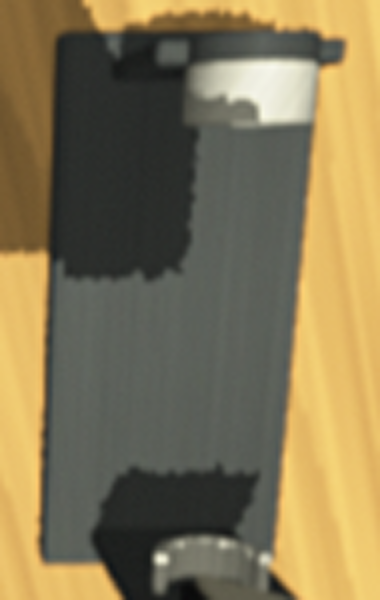

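send_rows(moves=[[12,12,49,-3],[12,9.5,49.5,-3],[12,7,50,-3],[12,4.5,50.5,-3],[12,2,50.5,-3],[12,-0.5,50.5,-3],[12,-3,50.5,-2.5],[12,-5.5,50,-2]])

```text
time: 2.58
tool_pos: [467.0, -215.0, 202.5]
tcp_rot: [2.0, 1.57, 0.552]
contact_force: [0.4, -0.6, -1.1]
grip_width: 91.6
```

send_rows(moves=[[0,0,0,0],[0,0,0,0]])

```text
time: 2.82
tool_pos: [467.0, -213.5, 202.7]
tcp_rot: [-3.02, 1.57, 1.812]
contact_force: [-0.1, -0.1, 0.5]
grip_width: 91.6
```

Run:
```python
from plant import get_obs,capture
from h import *
import pickle
o=get_obs();c=fix(capture('wrist'),o);pickle.dump((o,c),open('w2.pkl','wb'))
cv2.imwrite('pics/w2.png',cv2.resize(c['image'],None,fx=1.5,fy=1.5,interpolation=2)[:,:,::-1])
rows(o,[463,-215,200],7)
```

```text
pos [ 467.  -213.5  202.7] heading 6.86 tilt -1.0 n 1
[[np.float64(2.7), np.float64(-4.2), np.float64(1.0), np.float64(-0.14)]]
```

View pics/w2.png

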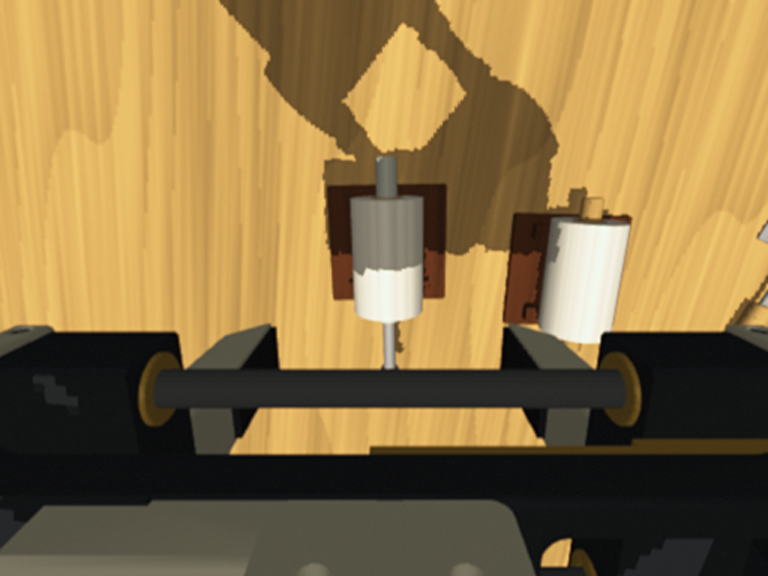

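Crop w1z (4x): half-cup rim tips at (160,555) and (266,559), cup front-rim ends at (185,123) and (313,126), base left corners at (57,35) and (42,562). View w2: the target roll's tube tip is at (386,157), the rod at (390,350) and the roll edges at x 352–423. The middle of the cradle is clear of chocks.

Run:
```python
import pickle;from h import *
from scipy.optimize import least_squares
c=pickle.load(open('w1.pkl','rb'))
uv=np.array([[160,555],[266,559],[185,123],[313,126],[57,35],[42,562]])/4+[290,72]-.4
L=np.array([[-18,-66,85],[18,-66,85],[-20,80,87],[20,80,87],[-50,116,8],[-50,-98,8]],float)
def W(q,P): 
    return P@np.array([[np.cos(q[2]),np.sin(q[2]),0],[-np.sin(q[2]),np.cos(q[2]),0],[0,0,1]])+[q[0],q[1],0]
f=lambda q:(proj(c,W(q,L))-uv).ravel()
r=least_squares(f,[591,158,-.27],x_scale=[1,1,.01]);print(r.x[:2],np.degrees(r.x[2]),r.fun.reshape(-1,2).round(1))
print('seat',W(r.x,np.array([[0,19,77],[0,0,77.]])))
t=fix(pickle.load(open('c0.pkl','rb'))['top'])
A=(np.array([[145,58],[622,192],[558,412],[78,270],[515,212],[487,302]])/5+[105,125]-.4)
L2=np.array([[50,116,8],[50,-98,8],[-50,-98,8],[-50,116,8],[18,-66,85],[-18,-66,85]],float)
r2=least_squares(lambda q:(proj(t,W(q,L2))-A).ravel(),[591,158,-.27],x_scale=[1,1,.01]);print('top',r2.x[:2],np.degrees(r2.x[2]),r2.fun.reshape(-1,2).round(1))
o,c=pickle.load(open('w2.pkl','rb'))
p=ray(c,np.array([[386.5,158],[390.5,345]])/1.5-.2,36);print('axis',p,'heading',np.degrees(np.arctan2(-(p[0]-p[1])[0],(p[0]-p[1])[1])))
e=ray(c,np.array([[351,197],[423,197],[355,318],[423,318]])/1.5-.2,40);print(e)
u=p[0]-p[1];u/=np.linalg.norm(u);ctr=p[0]-75*u;print('center from tip',ctr)
rows(o,[*ctr[:2],80],6.9)
```

```text
[591.75172947 159.34918933] -15.18215417455712 [[ 0.7  0.4]
 [-0.4 -0.7]
 [ 0.3  0.6]
 [-0.2 -0.4]
 [ 0.1 -0.7]
 [-0.6  0.8]]
seat [[596.72761275 177.68605345  77.        ]
 [591.75172947 159.34918933  77.        ]]
top [590.9300038  157.45394408] -15.616841508121999 [[ 0.2 -1.1]
 [ 0.9 -0.3]
 [ 0.2  0.8]
 [-0.7  1.1]
 [-0.4 -0.1]
 [-0.2 -0.4]]
axis [[ 455.92321957 -135.61575827   36.        ]
 [ 477.16207717 -285.09799469   36.        ]] heading 8.086619493900018
[[ 432.70848582 -166.92794776   40.        ]
 [ 486.64675993 -160.388424     40.        ]
 [ 445.26764025 -263.13158599   40.        ]
 [ 500.39345277 -256.45148779   40.        ]]
center from tip [ 466.47347137 -209.86999847   36.        ]
pos [ 467.  -213.5  202.7] heading 6.86 tilt -1.0 n 3
[[np.float64(40.9), np.float64(-0.0), np.float64(-1.2), np.float64(-0.01)], [np.float64(40.9), np.float64(-0.0), np.float64(-1.2), np.float64(-0.01)], [np.float64(40.9), np.float64(-0.0), np.float64(-1.2), np.float64(-0.01)]]
```

send_rows(moves=[[40,-0.5,-2,-0.6],[40,0,0,0],[40,0,0,0],[25,0,0,0],[20,0,0,0],[15,0,0,0],[5,0,0,0],[0,0,0,0]])

```text
time: 3.88
tool_pos: [466.6, -212.7, 18.0]
tcp_rot: [1.134, 1.57, -0.307]
contact_force: [0.9, 0.3, 0.5]
grip_width: 91.9
```

send_rows(moves=[[0,0,0,0],[0,0,0,0],[0,0,0,0],[0,0,0,0],[0,0,0,0],[0,0,0,0]], hand=0)

```text
time: 4.62
tool_pos: [466.3, -213.1, 17.8]
tcp_rot: [0.699, 1.571, -0.742]
contact_force: [-1.1, -0.4, 1.2]
grip_width: 55.0
```

send_rows(moves=[[-10,0,0,0],[-25,0,0,0],[-40,0,0,0],[-40,0,0,0],[-40,0,0,0],[-27,0,0,0],[0,0,0,0],[0,0,0,0]])

```text
time: 5.62
tool_pos: [465.6, -212.6, 198.5]
tcp_rot: [-2.331, 1.569, 2.511]
contact_force: [0.2, 0.5, -1.7]
grip_width: 55.0
```

Run:
```python
from plant import get_obs,capture
from h import *
import pickle
o=get_obs();c=fix(capture('wrist'),o);pickle.dump((o,c),open('w3.pkl','wb'));print(o['grip_width'],o['contact_force'],o['time'])
cv2.imwrite('pics/w3.png',cv2.resize(c['image'],None,fx=1.5,fy=1.5,interpolation=2)[:,:,::-1])
rows(o,[591.4,158.4,200],-15.4)
```

```text
54.96634566130539 [ 0.18687252  0.45282973 -1.73428186] 5.625
pos [ 465.6 -212.6  198.5] heading 7.4 tilt -1.0 n 7
[[np.float64(-0.2), np.float64(24.6), np.float64(-50.2), np.float64(3.26)], [np.float64(-0.2), np.float64(21.8), np.float64(-51.6), np.float64(3.26)], [np.float64(-0.2), np.float64(18.8), np.float64(-52.7), np.float64(3.26)], [np.float64(-0.2), np.float64(15.8), np.float64(-53.7), np.float64(3.26)], [np.float64(-0.2), np.float64(12.7), np.float64(-54.5), np.float64(3.26)], [np.float64(-0.2), np.float64(9.6), np.float64(-55.1), np.float64(3.26)], [np.float64(-0.2), np.float64(6.4), np.float64(-55.6), np.float64(3.26)]]
```

View pics/w3.png

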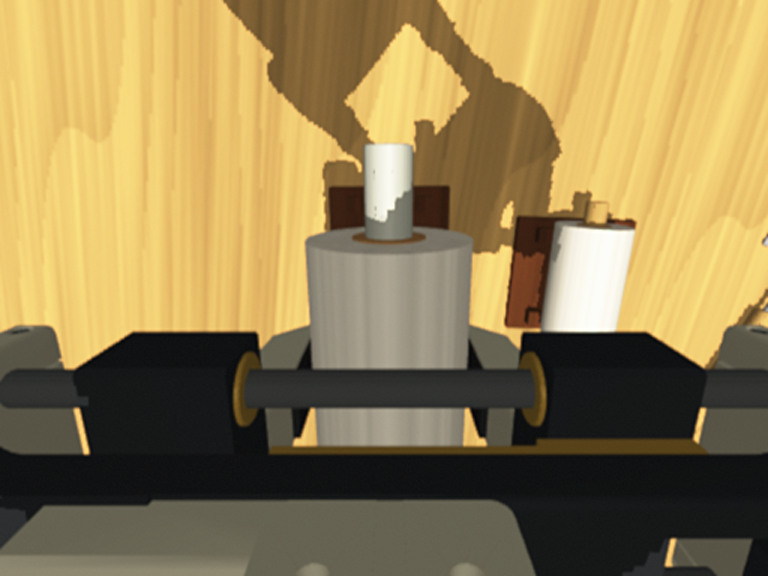

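View w3: the roll is held level and central, with the tube tip at (390,144).

Run:
```python
import pickle;from h import *
o,c=pickle.load(open('w3.pkl','rb'))
z=o['tool_pos'][2]+18.2
M=R.from_euler('xyz',o['tcp_rot']).as_matrix()
for uv,h in(([390,144],8),([365,160],0),([413,160],0),([364,225],0),([413,225],0),([306,240],0),([472,240],0),):
    p=ray(c,np.array(uv)/1.5-.2,z+h)[0];print(uv,(M.T@(p-o['tool_pos'])).round(1))
```

```text
[390, 144] [-26.1   0.6 -78.6]
[365, 160] [-18.1  -7.4 -74.2]
[413, 160] [-18.1   8.  -74.2]
[364, 225] [-18.1  -8.1 -53.3]
[413, 225] [-18.1   8.3 -53.4]
[306, 240] [-18.1 -27.7 -48.3]
[472, 240] [-18.2  28.3 -48.3]
```

send_rows(moves=[[0,24.5,-50,3.3],[0,22,-51.5,3.3],[0,19,-52.5,3.3],[0,16,-53.5,3.3],[0,12.5,-54.5,3.3],[0,9.5,-55,3.3],[0,6,-55,3],[0,0,0,0]])

```text
time: 6.68
tool_pos: [592.3, 160.1, 197.2]
tcp_rot: [-1.495, 1.568, 2.953]
contact_force: [-0.5, -1.6, -2.7]
grip_width: 55.4
```

send_rows(moves=[[0,0,0,0],[0,0,0,0]])

```text
time: 6.92
tool_pos: [592.3, 155.1, 199.1]
tcp_rot: [-1.026, 1.569, -2.866]
contact_force: [-0.4, 0.1, -1.3]
grip_width: 55.7
```

```bash
cat >> h.py <<'E'
O=np.array([591.4,158.4]);YV=np.array([np.sin(np.radians(15.4)),np.cos(np.radians(15.4))]);XV=np.array([YV[1],-YV[0]])
def tgt(x,yc,zaxis): return np.r_[O+x*XV+(yc-2.5)*YV,zaxis-18.2]
def where(o):
    d=o['tool_pos'][:2]-O; print('holder: x',(d@XV).round(1),'yc',(d@YV+2.5).round(1),'z',round(o['tool_pos'][2]+18.2,1),'t',o['time'],'Fy',(np.array(o['contact_force'])[:2]@YV).round(2),'F',np.round(o['contact_force'],1))
E
python3 - <<'E'
from plant import get_obs
from h import *
o=get_obs();where(o);rows(o,tgt(0,34,160),-15.4);rows(o,tgt(0,34,125),-15.4)
E
```

```text
holder: x 1.8 yc -0.4 z 217.3 t 6.925 Fy 0.03 F [-0.4  0.1 -1.3]
pos [592.3 155.1 199.1] heading -15.47 tilt -1.0 n 2
[[np.float64(28.6), np.float64(-0.9), np.float64(-17.2), np.float64(-0.04)], [np.float64(28.6), np.float64(-0.9), np.float64(-17.2), np.float64(-0.04)]]
pos [592.3 155.1 199.1] heading -15.47 tilt -1.0 n 2
[[np.float64(46.1), np.float64(-0.9), np.float64(-17.2), np.float64(-0.04)], [np.float64(46.1), np.float64(-0.8), np.float64(-17.2), np.float64(-0.04)]]
```

send_rows(moves=[[0,-1,-17,0],[0,-1,-17.5,0],[30,0,0,0],[32,0,0,0],[20,0,0,0],[10,0,0,0],[0,0,0,0],[0,0,0,0]])

```text
time: 7.92
tool_pos: [600.5, 190.8, 108.4]
tcp_rot: [2.321, 1.569, 0.481]
contact_force: [0.3, 0.2, -1.5]
grip_width: 55.2
```

Run:
```python
from plant import get_obs,capture
from h import *
o=get_obs();where(o);rows(o,tgt(0,34,125),-15.4)
c=fix(capture('wrist'),o);s=capture('scene')['image']
a=cv2.resize(c['image'][40:230,140:400],(512,374));b=cv2.resize(s[100:220,260:400],(280,240))
im=np.zeros((374,792,3),np.uint8);im[:,:512]=a;im[:240,512:]=b
cv2.imwrite('pics/p4.png',im[:,:,::-1])
```

```text
holder: x 0.1 yc 36.1 z 126.6 t 7.925 Fy 0.3 F [ 0.3  0.2 -1.5]
pos [600.5 190.8 108.4] heading -15.39 tilt -1.0 n 1
[[np.float64(1.6), np.float64(-0.1), np.float64(2.1), np.float64(0.01)]]
```

View pics/p4.png

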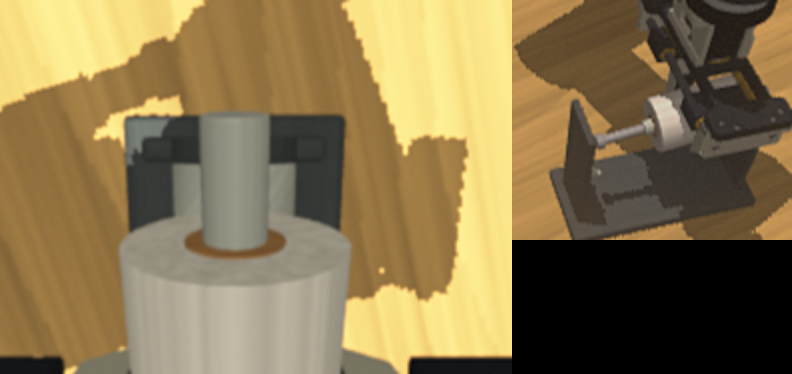

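View p4: the tube (x≈235) is centred over the cup and its bracket (x≈234), and the head is just in front of the stop plate. Now press.

send_rows(moves=[[0,0,5,0],[0,0,6,0],[0,0,6,0],[0,0,5,0],[0,0,4,0],[0,0,0,0],[0,0,0,0]])

```text
time: 8.9
tool_pos: [593.2, 165.4, 107.7]
tcp_rot: [2.795, 1.57, 0.956]
contact_force: [1.1, 4.7, -3.4]
grip_width: 55.4
```

send_rows(moves=[[0,0,5,0],[0,0,5,0],[0,0,5,0],[0,0,0,0],[0,0,0,0]])

```text
time: 9.52
tool_pos: [589.3, 151.4, 107.7]
tcp_rot: [2.893, 1.569, 1.053]
contact_force: [3.3, 6.7, -4.4]
grip_width: 55.4
```

Run:
```python
from plant import get_obs,capture
from h import *
o=get_obs();where(o);rows(o,tgt(0,-5,125),-15.4);print(o['moment'])
c=fix(capture('wrist'),o);s=capture('scene')['image']
a=cv2.resize(c['image'][40:230,140:400],(512,374));b=cv2.resize(s[100:220,260:400],(280,240))
im=np.zeros((374,792,3),np.uint8);im[:,:512]=a;im[:240,512:]=b
cv2.imwrite('pics/p5.png',im[:,:,::-1])
```

```text
holder: x -0.1 yc -4.8 z 125.9 t 9.525 Fy 7.38 F [ 3.3  6.7 -4.4]
pos [589.3 151.4 107.7] heading -15.4 tilt -1.0 n 1
[[np.float64(0.9), np.float64(0.1), np.float64(0.2), np.float64(-0.0)]]
[ 1.1168037  -0.4471675   0.03384029]
```

View pics/p5.png

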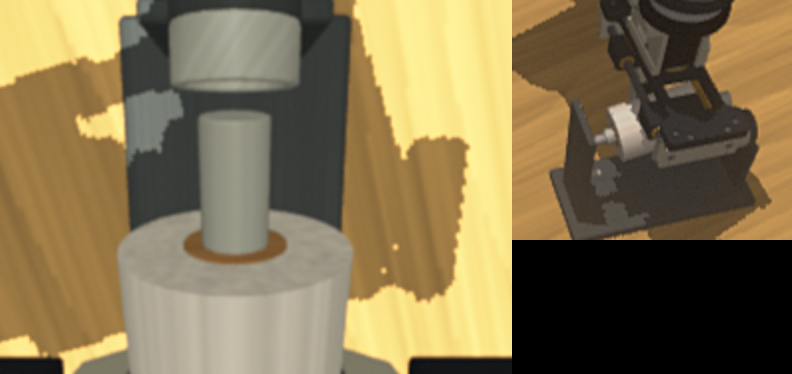

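View p5: plunger pressed in, about 7.4 N along the axis. The tube tip (row 112) is clear of the cup rim (row 90) and centred at x≈235 in the cup (170–300). Now lower.

send_rows(moves=[[6,0,0,0],[6,0,0,0],[6,0,0,0],[6,0,0,0],[4,0,0,0],[0,0,0,0],[0,0,0,0]])

```text
time: 10.5
tool_pos: [589.7, 151.4, 80.4]
tcp_rot: [2.303, 1.569, 0.463]
contact_force: [0.7, 6.3, -0.6]
grip_width: 55.5
```

send_rows(moves=[[4,0,0,0],[4,0,0,0],[4,0,0,0],[3,0,0,0],[0,0,0,0],[0,0,0,0]])

```text
time: 11.25
tool_pos: [589.7, 151.3, 65.3]
tcp_rot: [2.276, 1.569, 0.437]
contact_force: [2.2, 6.1, -1.8]
grip_width: 55.2
```

Run:
```python
from plant import get_obs,capture
from h import *
o=get_obs();where(o);rows(o,tgt(0,-5,78),-15.4);print(o['moment'])
c=fix(capture('wrist'),o);s=capture('scene')['image']
a=cv2.resize(c['image'][40:230,140:400],(512,374));b=cv2.resize(s[100:220,260:400],(280,240))
im=np.zeros((374,792,3),np.uint8);im[:,:512]=a;im[:240,512:]=b
cv2.imwrite('pics/p6.png',im[:,:,::-1])
```

```text
holder: x 0.2 yc -4.8 z 83.5 t 11.25 Fy 6.48 F [ 2.2  6.1 -1.8]
pos [589.7 151.3  65.3] heading -15.38 tilt -1.0 n 1
[[np.float64(5.5), np.float64(-0.2), np.float64(0.2), np.float64(0.02)]]
[ 0.72265868 -0.15609782 -0.02399776]
```

View pics/p6.png

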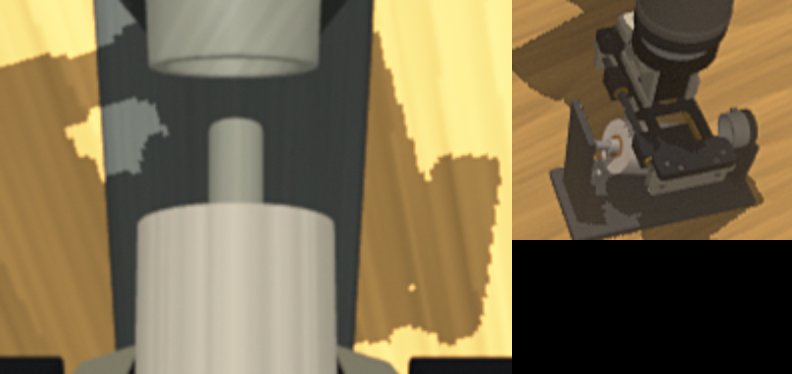

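View p6 shows a problem. The roll has tilted in the grip, plain end down about 25–30°, because the head stuck on the plate by friction. I'll use the same effect in reverse: raise past level so the head end tips down, then back off, put the head straight into the half cup, press, and pivot down to level. First a numeric tilt gauge, because I have only one picture view left.

```bash
cat >> h.py <<'E'
def gauge(im):
    """runs of pale grey through column 259: (row,width) -> tube tip row, tube widths, roll start"""
    h=cv2.cvtColor(im,cv2.COLOR_RGB2HSV);m=(h[...,1]<60)&(h[...,2]>95)
    out=[]
    for r in range(30,225,4):
        if not m[r,259]: out.append((r,0));continue
        a=b=259
        while a>0 and m[r,a-1]:a-=1
        while b<511 and m[r,b+1]:b+=1
        out.append((r,b-a+1))
    print(out)
E
python3 - <<'E'
import pickle;from h import *
print('level w3');gauge(pickle.load(open('w3.pkl','rb'))[1]['image'])
for n in('p5','p6'):
    a=cv2.imread(f'pics/{n}.png')[:,:512,::-1];im=np.zeros((384,512,3),np.uint8);im[40:230,140:400]=cv2.resize(a,(260,190));print(n);gauge(im)
E
```

```text
level w3
[(30, 0), (34, 0), (38, 0), (42, 0), (46, 0), (50, 0), (54, 0), (58, 0), (62, 0), (66, 0), (70, 0), (74, 0), (78, 0), (82, 0), (86, 0), (90, 0), (94, 0), (98, 32), (102, 32), (106, 32), (110, 32), (114, 32), (118, 32), (122, 32), (126, 32), (130, 31), (134, 31), (138, 31), (142, 31), (146, 29), (150, 29), (154, 31), (158, 26), (162, 0), (166, 111), (170, 109), (174, 109), (178, 109), (182, 108), (186, 107), (190, 107), (194, 107), (198, 107), (202, 105), (206, 105), (210, 105), (214, 105), (218, 112), (222, 138)]
p5
[(30, 0), (34, 0), (38, 0), (42, 0), (46, 45), (50, 64), (54, 67), (58, 66), (62, 66), (66, 65), (70, 65), (74, 65), (78, 65), (82, 64), (86, 16), (90, 0), (94, 0), (98, 34), (102, 36), (106, 36), (110, 36), (114, 36), (118, 36), (122, 35), (126, 35), (130, 35), (134, 35), (138, 35), (142, 34), (146, 36), (150, 76), (154, 96), (158, 33), (162, 33), (166, 25), (170, 0), (174, 0), (178, 117), (182, 116), (186, 115), (190, 115), (194, 113), (198, 112), (202, 111), (206, 111), (210, 109), (214, 108), (218, 112), (222, 137)]
p6
[(30, 0), (34, 0), (38, 0), (42, 87), (46, 87), (50, 87), (54, 87), (58, 87), (62, 87), (66, 87), (70, 85), (74, 79), (78, 40), (82, 0), (86, 0), (90, 0), (94, 0), (98, 0), (102, 22), (106, 27), (110, 27), (114, 27), (118, 27), (122, 27), (126, 27), (130, 27), (134, 28), (138, 28), (142, 28), (146, 77), (150, 95), (154, 100), (158, 100), (162, 101), (166, 101), (170, 101), (174, 101), (178, 101), (182, 101), (186, 102), (190, 102), (194, 102), (198, 102), (202, 102), (206, 102), (210, 102), (214, 102), (218, 120), (222, 139)]
```

send_rows(moves=[[-6,0,0,0],[-6,0,0,0],[-6,0,0,0],[-6,0,0,0],[-6,0,0,0],[-6,0,0,0],[-6,0,0,0],[0,0,0,0]])

```text
time: 12.35
tool_pos: [588.9, 151.1, 106.8]
tcp_rot: [-2.562, 1.57, 1.881]
contact_force: [0.9, 5.1, -5.1]
grip_width: 55.8
```

Run:
```python
from plant import get_obs,capture
from h import *
o=get_obs();where(o);gauge(capture('wrist')['image'])
```

```text
holder: x -0.5 yc -5.2 z 125.0 t 12.35 Fy 5.11 F [ 0.9  5.1 -5.1]
[(30, 0), (34, 0), (38, 0), (42, 0), (46, 54), (50, 66), (54, 66), (58, 66), (62, 66), (66, 66), (70, 66), (74, 66), (78, 66), (82, 57), (86, 0), (90, 0), (94, 0), (98, 0), (102, 25), (106, 28), (110, 28), (114, 28), (118, 28), (122, 28), (126, 28), (130, 28), (134, 28), (138, 28), (142, 28), (146, 73), (150, 96), (154, 101), (158, 101), (162, 102), (166, 102), (170, 102), (174, 102), (178, 102), (182, 102), (186, 102), (190, 102), (194, 102), (198, 102), (202, 102), (206, 101), (210, 101), (214, 100), (218, 112), (222, 138)]
```

The gauge shows about -18° of tilt (plain end down), and the head now slides instead of sticking. Next: lift clear, move outside the stop plate, and press the plain tube down on the plate's flat top to tip the plain end up about 15°.

send_rows(moves=[[-8,0,-4,0],[-15,0,0,0],[-15,0,0,0],[-20,0,0,0],[-19,0,0,0],[0,0,0,0]])

```text
time: 13.15
tool_pos: [591.2, 154.2, 186.4]
tcp_rot: [1.886, 1.566, 0.046]
contact_force: [0.1, 0.2, -2.4]
grip_width: 55.3
```

send_rows(moves=[[0,0,40,0],[0,0,50,0],[0,0,40,0],[0,0,15,0],[0,0,0,0],[0,0,0,0]])

```text
time: 13.9
tool_pos: [551.8, 15.7, 183.6]
tcp_rot: [-3.075, 1.57, 1.369]
contact_force: [-0.4, -0.0, -2.1]
grip_width: 55.1
```

Run:
```python
from plant import get_obs,capture
from h import *
o=get_obs();where(o);gauge(capture('wrist')['image']);rows(o,tgt(0,-146,143),-15.4,step=8)
```

```text
holder: x -0.2 yc -145.6 z 201.8 t 13.9 Fy -0.15 F [-0.4 -0.  -2.1]
[(30, 57), (34, 48), (38, 0), (42, 0), (46, 0), (50, 0), (54, 0), (58, 0), (62, 0), (66, 0), (70, 0), (74, 0), (78, 0), (82, 0), (86, 0), (90, 0), (94, 0), (98, 0), (102, 51), (106, 46), (110, 46), (114, 31), (118, 28), (122, 27), (126, 27), (130, 28), (134, 27), (138, 28), (142, 28), (146, 62), (150, 92), (154, 100), (158, 100), (162, 100), (166, 99), (170, 99), (174, 99), (178, 99), (182, 99), (186, 100), (190, 100), (194, 100), (198, 100), (202, 100), (206, 100), (210, 100), (214, 100), (218, 112), (222, 121)]
pos [551.8  15.7 183.6] heading -15.36 tilt -1.0 n 8
[[np.float64(7.4), np.float64(0.0), np.float64(0.1), np.float64(0.0)], [np.float64(7.4), np.float64(0.0), np.float64(0.1), np.float64(0.0)], [np.float64(7.4), np.float64(0.0), np.float64(0.1), np.float64(0.0)], [np.float64(7.4), np.float64(0.0), np.float64(0.1), np.float64(0.0)], [np.float64(7.4), np.float64(0.0), np.float64(0.1), np.float64(0.0)], [np.float64(7.4), np.float64(0.0), np.float64(0.1), np.float64(0.0)], [np.float64(7.4), np.float64(0.0), np.float64(0.1), np.float64(0.0)], [np.float64(7.4), np.float64(0.0), np.float64(0.1), np.float64(0.0)]]
```

send_rows(moves=[[10,0,0,0],[8,0,0,0],[6,0,0,0],[6,0,0,0],[5,0,0,0],[5,0,0,0],[0,0,0,0]])

```text
time: 14.82
tool_pos: [551.6, 14.6, 143.4]
tcp_rot: [-2.679, 1.571, 1.764]
contact_force: [0.6, -0.9, 0.2]
grip_width: 55.3
```

Run:
```python
from plant import get_obs,capture
from h import *
o=get_obs();where(o);gauge(capture('wrist')['image'])
```

```text
holder: x -0.2 yc -146.7 z 161.6 t 14.825 Fy -0.71 F [ 0.6 -0.9  0.2]
[(30, 53), (34, 0), (38, 0), (42, 0), (46, 0), (50, 0), (54, 0), (58, 0), (62, 0), (66, 0), (70, 0), (74, 0), (78, 0), (82, 0), (86, 0), (90, 6), (94, 32), (98, 55), (102, 55), (106, 54), (110, 54), (114, 32), (118, 31), (122, 31), (126, 31), (130, 30), (134, 30), (138, 30), (142, 30), (146, 30), (150, 31), (154, 0), (158, 110), (162, 110), (166, 110), (170, 109), (174, 108), (178, 107), (182, 107), (186, 106), (190, 106), (194, 106), (198, 106), (202, 105), (206, 105), (210, 104), (214, 104), (218, 112), (222, 138)]
```

Working: the roll is nearly level now. Continue.

send_rows(moves=[[5,0,0,0],[5,0,0,0],[5,0,0,0],[4,0,0,0],[0,0,0,0]])

```text
time: 15.5
tool_pos: [551.5, 14.8, 124.3]
tcp_rot: [-1.834, 1.57, 2.609]
contact_force: [0.1, -2.2, 0.1]
grip_width: 55.7
```

Run:
```python
from plant import get_obs,capture
from h import *
o=get_obs();where(o);gauge(capture('wrist')['image'])
```

```text
holder: x -0.3 yc -146.6 z 142.5 t 15.5 Fy -2.1 F [ 0.1 -2.2  0.1]
[(30, 0), (34, 0), (38, 0), (42, 0), (46, 0), (50, 0), (54, 0), (58, 0), (62, 0), (66, 0), (70, 0), (74, 0), (78, 0), (82, 0), (86, 0), (90, 0), (94, 83), (98, 62), (102, 60), (106, 60), (110, 60), (114, 37), (118, 37), (122, 36), (126, 36), (130, 35), (134, 35), (138, 35), (142, 35), (146, 70), (150, 92), (154, 34), (158, 34), (162, 30), (166, 0), (170, 0), (174, 120), (178, 120), (182, 118), (186, 116), (190, 116), (194, 114), (198, 114), (202, 112), (206, 112), (210, 111), (214, 110), (218, 112), (222, 138)]
```

Tilt is now about +16° (head down). Lift, go back, and bring the head down into the half cup from above.

send_rows(moves=[[-15,0,0,0],[-25,0,0,0],[-18,0,0,0],[0,0,-40,0],[0,0,-50,0],[0,0,-50,0],[0,0,-32,0],[0,0,0,0]])

```text
time: 16.55
tool_pos: [597.0, 183.2, 183.0]
tcp_rot: [-2.675, 1.57, 1.772]
contact_force: [-0.3, -0.2, -1.6]
grip_width: 55.4
```

send_rows(moves=[[0,0,0,0],[20,0,0,0],[20,0,0,0],[10,0,0,0],[0,0,0,0]])

```text
time: 17.18
tool_pos: [597.0, 179.7, 132.4]
tcp_rot: [-1.167, 1.57, -3.007]
contact_force: [0.4, -0.1, -1.2]
grip_width: 55.3
```

Run:
```python
from plant import get_obs,capture
from h import *
o=get_obs();where(o);gauge(capture('wrist')['image']);rows(o,tgt(0,26,122),-15.4,step=8)
```

```text
holder: x -0.3 yc 24.5 z 150.6 t 17.175 Fy -0.02 F [ 0.4 -0.1 -1.2]
[(30, 0), (34, 0), (38, 0), (42, 0), (46, 0), (50, 0), (54, 0), (58, 0), (62, 0), (66, 0), (70, 0), (74, 0), (78, 0), (82, 0), (86, 0), (90, 0), (94, 37), (98, 37), (102, 37), (106, 56), (110, 55), (114, 55), (118, 55), (122, 55), (126, 54), (130, 49), (134, 35), (138, 35), (142, 35), (146, 76), (150, 96), (154, 34), (158, 34), (162, 27), (166, 0), (170, 0), (174, 120), (178, 118), (182, 117), (186, 116), (190, 115), (194, 115), (198, 113), (202, 113), (206, 112), (210, 110), (214, 110), (218, 112), (222, 139)]
pos [597.  179.7 132.4] heading -15.46 tilt -1.0 n 4
[[np.float64(7.2), np.float64(0.1), np.float64(-0.4), np.float64(-0.01)], [np.float64(7.2), np.float64(0.1), np.float64(-0.4), np.float64(-0.01)], [np.float64(7.2), np.float64(0.1), np.float64(-0.4), np.float64(-0.01)], [np.float64(7.2), np.float64(0.1), np.float64(-0.4), np.float64(-0.01)]]
```

send_rows(moves=[[8,0.3,-1.5,0],[8,0,0,0],[7,0,0,0],[5,0,0,0],[0,0,0,0]])

```text
time: 17.85
tool_pos: [597.7, 181.9, 104.1]
tcp_rot: [-1.184, 1.57, -3.023]
contact_force: [0.8, 0.4, -2.3]
grip_width: 55.6
```

Run:
```python
from plant import get_obs,capture
from h import *
o=get_obs();where(o);c=fix(capture('wrist'),o);gauge(c['image'])
M=R.from_euler('xyz',o['tcp_rot']).as_matrix()
p=ray(c,[259,92.5],o['tool_pos'][2]+18.2+20.5+7.5)[0];print('tip top in tool',(M.T@(p-o['tool_pos'])).round(1))
```

```text
holder: x -0.2 yc 26.8 z 122.3 t 17.85 Fy 0.57 F [ 0.8  0.4 -2.3]
[(30, 0), (34, 0), (38, 0), (42, 0), (46, 0), (50, 0), (54, 0), (58, 0), (62, 0), (66, 0), (70, 0), (74, 0), (78, 0), (82, 0), (86, 0), (90, 1), (94, 37), (98, 37), (102, 37), (106, 43), (110, 65), (114, 65), (118, 63), (122, 63), (126, 63), (130, 63), (134, 63), (138, 50), (142, 35), (146, 76), (150, 96), (154, 34), (158, 34), (162, 27), (166, 0), (170, 0), (174, 120), (178, 118), (182, 118), (186, 116), (190, 116), (194, 115), (198, 113), (202, 113), (206, 111), (210, 111), (214, 110), (218, 112), (222, 141)]
tip top in tool [-46.2   0.1 -78.9]
```

The tube tip lies about 5 mm further along +y than before, so the roll slid a little in the grip. I'll allow for it: move -y first, then down, then press.

send_rows(moves=[[0,0,5,0],[0,0,3,0],[5,0,0,0],[4,0,0,0],[0,0,0,0]])

```text
time: 18.52
tool_pos: [595.9, 174.3, 95.4]
tcp_rot: [-2.451, 1.571, 1.993]
contact_force: [0.7, 3.4, -0.6]
grip_width: 55.3
```

send_rows(moves=[[0,0,5,0],[0,0,5,0],[0,0,5,0],[0,0,0,0],[0,0,0,0]])

```text
time: 19.15
tool_pos: [591.9, 159.8, 95.6]
tcp_rot: [-3.051, 1.57, 1.392]
contact_force: [1.3, 5.0, -2.7]
grip_width: 55.3
```

Run:
```python
from plant import get_obs,capture
from h import *
o=get_obs();where(o);c=fix(capture('wrist'),o);gauge(c['image'])
```

```text
holder: x 0.1 yc 4.0 z 113.8 t 19.15 Fy 5.18 F [ 1.3  5.  -2.7]
[(30, 0), (34, 0), (38, 0), (42, 0), (46, 0), (50, 0), (54, 0), (58, 24), (62, 66), (66, 70), (70, 70), (74, 70), (78, 70), (82, 70), (86, 70), (90, 88), (94, 93), (98, 49), (102, 38), (106, 37), (110, 37), (114, 37), (118, 36), (122, 36), (126, 36), (130, 36), (134, 36), (138, 35), (142, 40), (146, 79), (150, 98), (154, 34), (158, 34), (162, 30), (166, 0), (170, 0), (174, 120), (178, 120), (182, 118), (186, 118), (190, 116), (194, 116), (198, 115), (202, 113), (206, 113), (210, 111), (214, 111), (218, 113), (222, 138)]
```

send_rows(moves=[[0,0,5,0],[0,0,5,0],[0,0,4,0],[0,0,0,0]])

```text
time: 19.7
tool_pos: [588.1, 146.6, 95.5]
tcp_rot: [-2.981, 1.569, 1.462]
contact_force: [3.1, 7.3, -4.5]
grip_width: 55.6
```

Run:
```python
from plant import get_obs,capture
from h import *
o=get_obs();where(o);c=fix(capture('wrist'),o);gauge(c['image'])
```

```text
holder: x 0.0 yc -9.8 z 113.7 t 19.7 Fy 7.88 F [ 3.1  7.3 -4.5]
[(30, 55), (34, 70), (38, 72), (42, 72), (46, 72), (50, 72), (54, 72), (58, 71), (62, 70), (66, 70), (70, 70), (74, 50), (78, 0), (82, 0), (86, 0), (90, 0), (94, 38), (98, 38), (102, 38), (106, 38), (110, 38), (114, 38), (118, 38), (122, 37), (126, 36), (130, 36), (134, 36), (138, 36), (142, 53), (146, 82), (150, 100), (154, 34), (158, 34), (162, 32), (166, 21), (170, 0), (174, 0), (178, 121), (182, 120), (186, 119), (190, 118), (194, 117), (198, 115), (202, 115), (206, 113), (210, 113), (214, 111), (218, 113), (222, 138)]
```

send_rows(moves=[[5,0,0,0],[5,0,0,0],[5,0,0,0],[0,0,0,0]])

```text
time: 20.25
tool_pos: [588.6, 146.4, 81.1]
tcp_rot: [2.256, 1.569, 0.416]
contact_force: [0.8, 6.3, 1.4]
grip_width: 55.2
```

Run:
```python
from plant import get_obs,capture
from h import *
o=get_obs();where(o);c=fix(capture('wrist'),o);gauge(c['image'])
```

```text
holder: x 0.5 yc -9.8 z 99.3 t 20.25 Fy 6.26 F [0.8 6.3 1.4]
[(30, 78), (34, 80), (38, 79), (42, 78), (46, 78), (50, 78), (54, 78), (58, 78), (62, 78), (66, 76), (70, 59), (74, 0), (78, 0), (82, 0), (86, 0), (90, 20), (94, 38), (98, 38), (102, 38), (106, 38), (110, 36), (114, 36), (118, 36), (122, 36), (126, 36), (130, 36), (134, 36), (138, 35), (142, 47), (146, 81), (150, 100), (154, 34), (158, 34), (162, 28), (166, 0), (170, 0), (174, 120), (178, 119), (182, 118), (186, 117), (190, 117), (194, 116), (198, 115), (202, 115), (206, 113), (210, 112), (214, 111), (218, 114), (222, 141)]
```

send_rows(moves=[[4,0,0,0],[4,0,0,0],[4,0,0,0],[0,0,0,0]])

```text
time: 20.8
tool_pos: [588.7, 146.4, 69.4]
tcp_rot: [2.177, 1.569, 0.337]
contact_force: [1.7, 6.0, 1.8]
grip_width: 55.3
```

Run:
```python
from plant import get_obs,capture
from h import *
o=get_obs();where(o);c=fix(capture('wrist'),o);gauge(c['image'])
```

```text
holder: x 0.6 yc -9.7 z 87.6 t 20.8 Fy 6.25 F [1.7 6.  1.8]
[(30, 87), (34, 86), (38, 85), (42, 85), (46, 85), (50, 85), (54, 85), (58, 85), (62, 83), (66, 69), (70, 0), (74, 0), (78, 0), (82, 0), (86, 0), (90, 29), (94, 38), (98, 36), (102, 36), (106, 36), (110, 36), (114, 36), (118, 36), (122, 36), (126, 36), (130, 35), (134, 35), (138, 34), (142, 42), (146, 80), (150, 101), (154, 34), (158, 32), (162, 19), (166, 0), (170, 121), (174, 120), (178, 119), (182, 118), (186, 117), (190, 116), (194, 116), (198, 115), (202, 114), (206, 113), (210, 112), (214, 111), (218, 118), (222, 141)]
```

send_rows(moves=[[4,0,0,0],[4,0,0,0],[0,0,0,0],[0,0,0,0]])

```text
time: 21.35
tool_pos: [588.8, 146.6, 61.5]
tcp_rot: [2.246, 1.569, 0.406]
contact_force: [3.2, 6.9, 1.4]
grip_width: 55.4
```

Run:
```python
from plant import get_obs,capture
from h import *
o=get_obs();where(o);c=fix(capture('wrist'),o);gauge(c['image']);im=c['image']
s=fix(capture('scene'));import pickle;pickle.dump((o,c,s),open('w7.pkl','wb'))
cv2.imwrite('pics/s7.png',s['image'][:,:,::-1])
```

```text
holder: x 0.6 yc -9.6 z 79.7 t 21.35 Fy 7.5 F [3.2 6.9 1.4]
[(30, 91), (34, 91), (38, 91), (42, 91), (46, 117), (50, 115), (54, 89), (58, 89), (62, 81), (66, 52), (70, 0), (74, 0), (78, 0), (82, 0), (86, 0), (90, 34), (94, 34), (98, 34), (102, 34), (106, 34), (110, 34), (114, 34), (118, 34), (122, 34), (126, 34), (130, 34), (134, 32), (138, 32), (142, 32), (146, 72), (150, 32), (154, 28), (158, 0), (162, 116), (166, 116), (170, 116), (174, 115), (178, 114), (182, 114), (186, 113), (190, 112), (194, 112), (198, 112), (202, 111), (206, 110), (210, 110), (214, 109), (218, 120), (222, 141)]
```

send_rows(moves=[[2,-0.3,0,0],[1.5,-0.3,0,0],[0,0,0,0],[0,0,0,0]])

```text
time: 21.95
tool_pos: [588.5, 146.7, 58.2]
tcp_rot: [2.109, 1.568, 0.269]
contact_force: [2.0, 6.1, 0.4]
grip_width: 55.5
```

Run:
```python
from plant import get_obs,capture
from h import *
o=get_obs();where(o);c=fix(capture('wrist'),o);gauge(c['image']);im=c['image']
s=fix(capture('scene'))
a=cv2.resize(im[30:225,140:400],(400,300),interpolation=2);b=cv2.resize(s['image'][120:225,270:410],(400,300),interpolation=2)
cv2.imwrite('pics/p8.png',np.hstack([a,b])[:,:,::-1])
```

```text
holder: x 0.4 yc -9.5 z 76.4 t 21.95 Fy 6.4 F [2.  6.1 0.4]
[(30, 94), (34, 94), (38, 93), (42, 93), (46, 118), (50, 118), (54, 92), (58, 90), (62, 79), (66, 37), (70, 0), (74, 0), (78, 0), (82, 0), (86, 0), (90, 33), (94, 34), (98, 33), (102, 33), (106, 33), (110, 33), (114, 33), (118, 33), (122, 33), (126, 33), (130, 32), (134, 32), (138, 32), (142, 32), (146, 58), (150, 32), (154, 2), (158, 115), (162, 114), (166, 114), (170, 113), (174, 113), (178, 113), (182, 112), (186, 111), (190, 111), (194, 111), (198, 110), (202, 110), (206, 109), (210, 109), (214, 108), (218, 122), (222, 141)]
```

send_rows(moves=[[0,0,-4,0],[0,0,-4,0],[0,0,-4,0],[0,0,-3,0],[0,0,0,0],[0,0,0,0]])

```text
time: 22.8
tool_pos: [592.4, 160.8, 58.0]
tcp_rot: [1.928, 1.569, 0.088]
contact_force: [2.3, 4.9, 1.5]
grip_width: 55.2
```

Run:
```python
from plant import get_obs,capture
from h import *
o=get_obs();where(o);c=fix(capture('wrist'),o);gauge(c['image']);im=c['image']
s=fix(capture('scene'))
a=cv2.resize(im[30:225,140:400],(400,300),interpolation=2);b=cv2.resize(s['image'][120:225,270:410],(400,300),interpolation=2)
cv2.imwrite('pics/p9.png',np.hstack([a,b])[:,:,::-1])
```

```text
holder: x 0.3 yc 5.1 z 76.2 t 22.8 Fy 5.28 F [2.3 4.9 1.5]
[(30, 0), (34, 0), (38, 0), (42, 12), (46, 74), (50, 89), (54, 91), (58, 91), (62, 91), (66, 91), (70, 91), (74, 90), (78, 90), (82, 90), (86, 89), (90, 89), (94, 107), (98, 34), (102, 33), (106, 33), (110, 33), (114, 33), (118, 33), (122, 32), (126, 32), (130, 32), (134, 32), (138, 32), (142, 32), (146, 55), (150, 32), (154, 0), (158, 115), (162, 114), (166, 114), (170, 113), (174, 113), (178, 112), (182, 112), (186, 111), (190, 111), (194, 111), (198, 110), (202, 110), (206, 109), (210, 109), (214, 108), (218, 122), (222, 141)]
```

View pics/p9.png

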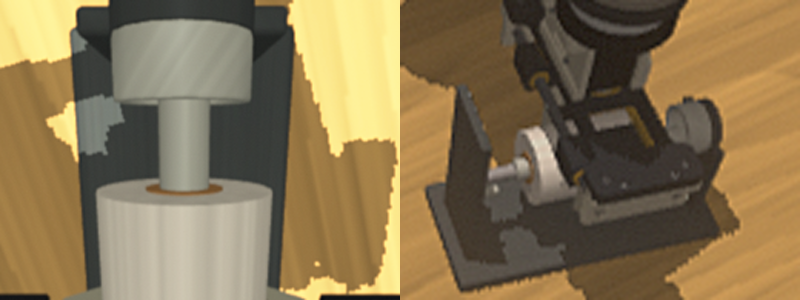

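View p9: the tube has entered the round cup and is centred in it, and the head rests in the half cup. I'll go 4 mm further and release.

send_rows(moves=[[0,0,-4,0],[0,0,0,0],[0,0,0,0]])

```text
time: 23.28
tool_pos: [593.2, 164.8, 57.6]
tcp_rot: [1.858, 1.569, 0.019]
contact_force: [2.3, 4.2, 0.5]
grip_width: 55.2
```

send_rows(moves=[[0,0,0,0],[0,0,0,0],[0,0,0,0],[0,0,0,0],[0,0,0,0],[0,0,0,0]], hand=1)

```text
time: 24.02
tool_pos: [592.6, 164.7, 57.2]
tcp_rot: [-1.978, 1.571, 2.465]
contact_force: [1.1, -0.1, 0.5]
grip_width: 91.9
```

Run:
```python
from plant import get_obs,capture
from h import *
o=get_obs();where(o);c=fix(capture('wrist'),o);gauge(c['image'])
# roll top silhouettes & where seated face edge would be
P=[np.r_[O+x*XV+y*YV,z] for x,y,z in((0,64,105),(28,64,77),(-28,64,77),(0,80,105),(0,80,85))]
print(proj(c,P).round(0))
```

```text
holder: x -0.5 yc 8.9 z 75.4 t 24.025 Fy 0.2 F [ 1.1 -0.1  0.5]
[(30, 0), (34, 0), (38, 0), (42, 0), (46, 0), (50, 0), (54, 45), (58, 81), (62, 90), (66, 92), (70, 91), (74, 90), (78, 90), (82, 90), (86, 90), (90, 90), (94, 90), (98, 113), (102, 113), (106, 33), (110, 32), (114, 32), (118, 32), (122, 32), (126, 32), (130, 32), (134, 32), (138, 30), (142, 0), (146, 115), (150, 115), (154, 115), (158, 114), (162, 114), (166, 113), (170, 113), (174, 112), (178, 112), (182, 111), (186, 111), (190, 111), (194, 110), (198, 109), (202, 109), (206, 109), (210, 109), (214, 107), (218, 107), (222, 115)]
[[260. 149.]
 [317. 142.]
 [203. 142.]
 [260. 107.]
 [260. 108.]]
```

Released. The roll face to rim gap measures 40 px against 42 px predicted when fully seated. Withdraw straight up.

send_rows(moves=[[-8,0,0,0],[-15,0,0,0],[-25,0,0,0],[-40,0,0,0],[-50,0,0,0],[-50,0,0,0],[-20,0,0,0],[0,0,0,0]])

```text
time: 25.08
tool_pos: [593.3, 164.8, 268.2]
tcp_rot: [1.997, 1.565, 0.157]
contact_force: [-0.9, -0.1, -0.8]
grip_width: 92.1
```

send_rows(moves=[[0,-50,0,0],[0,-55,0,0],[0,-50,0,0],[0,0,0,0],[0,0,0,0]])

```text
time: 25.7
tool_pos: [443.4, 205.8, 264.9]
tcp_rot: [0.156, 1.571, -1.684]
contact_force: [0.5, -0.2, -0.3]
grip_width: 91.6
```

Run:
```python
from plant import get_obs,capture
from h import *
o=get_obs();print(o['tool_pos'],o['time'],o['contact_force'])
t=fix(capture('top'));hsv=cv2.cvtColor(t['image'],cv2.COLOR_RGB2HSV)
m=((hsv[...,1]<60)&(hsv[...,2]>110)).astype(np.uint8);m=cv2.morphologyEx(m,cv2.MORPH_OPEN,np.ones((9,9)))
for k in cv2.findContours(m,0,2)[0]:
    r=cv2.minAreaRect(k);print(np.round(r[0],1),np.round(r[1],1),round(r[2],1))
P=[np.r_[O+x*XV+y*YV,z] for x,y,z in((0,19,90),(0,64,90),(0,-26,90),(0,-79,77),(0,-60,77))]
print('pred top',proj(t,P).round(1))
s=fix(capture('scene'));print('pred scene',proj(s,P).round(1))
cv2.imwrite('pics/f.png',np.hstack([cv2.resize(t['image'][130:220,105:240],(400,267)),cv2.resize(s['image'][120:225,270:410],(356,267))])[:,:,::-1])
```

```text
[443.39569461 205.76097141 264.89766823] 25.7 [ 0.50459148 -0.20314687 -0.26004188]
[ 50.6 328.4] [48.1 12.6] 83.7
[ 79.5 286. ] [20. 17.] 90.0
[  3.5 265. ] [16.  7.] 90.0
[ 15.4 237.3] [72.5 21.2] 74.3
[159.4 163.3] [52.5 28.2] 14.9
[125. 153.] [14. 10.] 90.0
[357.2 157.4] [27.  46.5] 85.2
[313.8  68.4] [41.9 28.8] 15.9
[240.   58.5] [27. 28.] 90.0
pred top [[161.6 163. ]
 [139.3 156.7]
 [183.9 169.3]
 [210.9 177.8]
 [201.6 175.1]]
pred scene [[339.5 170.1]
 [359.5 166. ]
 [319.1 174.2]
 [294.2 182.9]
 [302.9 181.1]]
```

The viewer limit is reached, so I'll check the sprung end numerically.

Run:
```python
from plant import get_obs,capture
from h import *
H=lambda x,y,z:np.r_[O+x*XV+y*YV,z]
for n in('top','scene'):
    c=fix(capture(n));g=cv2.GaussianBlur(cv2.cvtColor(c['image'],cv2.COLOR_RGB2GRAY),(0,0),.6)
    print(n,'rows: holder y; cols: z 57..105 (scene) or x -24..24 (top)')
    for y in(-30,-40,-50,-58,-64,-70,-76):
        P=[H(k,y,80) if n=='top' else H(0,y,81+k) for k in range(-24,25,4)]
        uv=proj(c,P).round().astype(int);print(y,[int(g[v,u]) for u,v in uv])
    P=[H(0,y,105) for y in range(40,112,6)];print('top line y40..106',[int(g[v,u]) for u,v in proj(c,P).round().astype(int)])
    P=[H(0,y,87) for y in range(60,100,3)];print('tube line y60..',[int(g[v,u]) for u,v in proj(c,P).round().astype(int)])
```

```text
top rows: holder y; cols: z 57..105 (scene) or x -24..24 (top)
-30 [86, 85, 89, 84, 101, 148, 160, 143, 95, 87, 87, 83, 87]
-40 [84, 84, 84, 83, 78, 117, 137, 104, 84, 85, 85, 84, 84]
-50 [85, 84, 84, 82, 80, 126, 137, 116, 86, 83, 84, 84, 84]
-58 [84, 84, 84, 82, 79, 105, 138, 116, 85, 84, 84, 83, 83]
-64 [83, 89, 89, 83, 80, 125, 137, 116, 82, 81, 97, 96, 82]
-70 [67, 93, 87, 84, 83, 85, 101, 83, 83, 87, 94, 96, 73]
-76 [68, 80, 77, 74, 80, 76, 80, 76, 79, 79, 76, 79, 75]
top line y40..106 [186, 185, 185, 185, 166, 148, 128, 153, 163, 160, 91, 116]
tube line y60.. [185, 186, 185, 174, 166, 158, 158, 138, 120, 150, 161, 163, 164, 164]
scene rows: holder y; cols: z 57..105 (scene) or x -24..24 (top)
-30 [78, 79, 85, 89, 120, 135, 153, 164, 159, 122, 81, 93, 96]
-40 [78, 78, 78, 74, 95, 120, 134, 134, 123, 126, 138, 137, 121]
-50 [76, 78, 78, 78, 96, 121, 132, 135, 136, 140, 140, 137, 138]
-58 [101, 128, 95, 78, 88, 114, 132, 136, 138, 138, 137, 136, 138]
-64 [83, 85, 89, 78, 79, 120, 121, 110, 136, 137, 134, 126, 116]
-70 [54, 55, 54, 54, 54, 53, 55, 54, 53, 53, 53, 53, 52]
-76 [55, 55, 55, 56, 55, 54, 55, 53, 54, 56, 56, 55, 54]
top line y40..106 [189, 189, 189, 190, 177, 102, 84, 123, 161, 163, 89, 85]
tube line y60.. [187, 185, 183, 187, 181, 164, 160, 143, 96, 84, 133, 151, 149, 150]
```

```bash
python3 -c "
from plant import close_job;print(close_job())"
```

```text
the job is handed in; nothing more can be done
None
```

The roll on the sprung spindle is loaded in the holder, and the job was handed in at about 26 s of the 42 s allowed. The gripper is open and clear of everything.

**What went wrong and how I fixed it:** On the first press, friction on the stop plate tilted the roll in the grip, plain end down by about 18°. I lifted it and pressed the plain tube on the plate's flat top until the sprung end pointed about 16° down. Then I lowered the head into the half cup, compressed the spring and pivoted the roll level. I eased the tube into the round cup and let go, so the spring pushed it the rest of the way. The roll also slid about 5 mm in the grip during this, and I allowed for that.

**Last checks, from pixel measurements:**
- **Plain end:** the gap between the roll face and the round cup's rim measured 40 px, against 42 px predicted for fully seated.
- **Sprung end:** the thin rod runs centred between the half cup's tips. The step from tube to rod lies between y -30 and -40, and fully seated puts it at -36. The plate's top hides the head itself from above.
- **Forces:** the wrist force was near zero after release, and the highest axial push I read was about 8 N.
- **Other roll:** it has not moved (within 0.3 px).

**Checks that failed or disagreed:**
- The 12-picture limit stopped me viewing the final picture, so the end state rests on these numbers.
- The roll's blob in the top view came out about 6 px too long and 2 px towards the round cup, probably because the bright tube merged with it.
- The scene camera puts the spindle a few millimetres higher than seated. It had already disagreed with the top camera by about 4–5 mm before I started.

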